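# Set the darkroom timer and start it

## Robot

A 7-joint arm with a two-finger parallel gripper is mounted at the origin on the work surface. World frame = base frame: x ahead of the robot, y to its left, z up, the work surface at z = 0. Lengths are in mm, angles in rad, forces in N, time in s.
With the tool pointing down it reaches from about 350 to 900 mm from the base axis. Payload 7.2 kg.
Tool frame: the origin (TCP) lies at the very end of the fingers, on their centre line; the grasp point (between the pads) lies 19 mm behind it; z points along the fingers, y is the direction in which the jaws open and shut (so a half turn about z gives the same grasp; the last joint's range is limited). The gripper opens to 85 mm and grips with 20 to 120 N. Pads are 22 mm wide; open, the fingers measure 114 mm over their backs; the gripper's body (76 mm by 85 mm) begins 54 mm behind the grasp point. The pads swing forward as they close: fully open they stand 13 mm farther back than shut.
Start: joints at [1.241, 0.411, -0.013, 1.596, 0.006, 1.134, -0.082], TCP at [161.75, -603.71, 231.297] pointing down, gripper open.
Joint ranges: [-2.95, 2.95], [-0.29, 1.99], [-1.47, 1.44], [0.14, 2.54], [-1.03, 4.17], [0.13, 1.85], [-2.86, 2.86]. Speed limits (rad/s): [2.39, 2.39, 3.01, 3.01, 3.14, 3.14, 3.14].

## Interface

Orientations are given as a 3x3 rotation matrix whose columns are the frame's x, y, z axes.
In Python, from station import bot gives the robot as it stands.
- The arm moves only by the tool arm_command, never from a script. Its argument "targets" is a list of rows, each a list of 3 entries, a list of its own where there are three numbers: the shift along the tool's x, y, z normalised to -1 to 1, where 1 is 0.1 m, then the turn, a rotation vector about the tool's x, y, z normalised to -1 to 1, where 1 is pi rad, then the opening, from 0 (shut) to 1 (fully open). A call has 1 to 20 rows; each row shifts and turns the commanded pose from where the row before left it, along the tool's axes as they then stand; what a row does not reach is not made up. A row lasts 1/8 s, in which the tool goes at most 62.5 mm and 10.7 degrees, less where a joint would pass 70% of its speed; a pose out of reach is approached as far as the arm can. A call with a number of a shift or a turn outside -1 to 1 is refused whole. A call with a gripper value outside its range is refused whole. The fingers move at their own pace and stop on an object; "force" is the grip in N (left out, the last holds). Time passes only in rows, so rows that do not move let the fingers close. It gives the time, the measured TCP pose, the force and the opening at its end, in the units of the state.
- bot.get_obs(): the state, without advancing time (a new reading comes with each control period).
- bot.camera(name): name is "scene" or "top" or "wrist"; returns (picture, depth): 480x640x3 uint8, red, green, blue; 480x640 float32, mm along the optical axis (not along the pixel's ray), 0 where there is no reading.
- bot.calibration(name): a dict with "intrinsics" (3x3 intrinsics, pixels), "camera_from_world" (4x4, takes a point from world to camera coordinates). Camera axes: x right, y up, looking along -z (the intrinsics and any distortion apply to the point x, -y, -z); pixel columns grow to the right and rows downward; lengths in mm; the calibration is good to about 2 mm. The wrist camera is an equidistant fisheye: a pixel r from the principal point sees the ray r / f radians off the axis. A picture is of the moment at which its call begins: read the wrist's pose just before it. calibration takes no time and is no camera call; for the wrist camera it gives the pose at the moment of the call.
- bot.job_done(): hands the job in, once; it reports no verdict.
The state is a dict: "time": time; "q": joint angles; "joint_velocities": joint speeds; "joint_efforts": joint torques, N m; "tool_pos": TCP position; "tool_rot": TCP orientation; "force": force on the tool from outside, world axes, zero at the start; "moment": the same for the moment, N m; "gripper_width": finger opening in mm.
Only numpy, scipy, OpenCV 4.12 (cv2) and the standard library are available. Lean on these libraries where they do the work, as an engineer would, in place of code of your own. Each camera call takes 0.05 s, during which the arm holds its last target. There are 200 camera calls.

## Task

Set the darkroom timer for the next print: with a fingertip, gently push its pointer arm round until its tip stands at the middle of the clip on the dial's rim and take the finger off it, then press the large round start key fully down and let it come up. Only push and press: grip and lift nothing, do not press the small square key, and leave the timer, the clip and everything else standing where it is.

Things in the scene. Friction and masses are not known exactly. Their poses are not given: they have to be found in the camera images.
- timer: The darkroom timer: a loose, heavy (about 0.9 kg) black case on rubber feet, 216 (x) x 290 (y) x 60 high, standing on the table with its white round dial facing up. Origin: centre of its underside; z up; x is its short side, y its long side. The dial (radius 88, flush) lies towards +y, the two keys towards -y. It slides if shoved with more than about 6 N
- dial_centre (a point): the dial's centre, on the pointer's vertical axis, at the height of the case's top face (60 above the table); at (0, 40, 60) mm in the timer's frame
- pointer: the timer's only hand: a dark steel arm, radius 80 from axis to tip, 8 wide, standing on edge from 4 to 17 above the case's top face, with a round hub of radius 13 that rises to 22. Origin on the axis at the top face, x points along the arm to its tip, z up. It turns freely either way without limit and without a spring, with a little friction (about 0.035 N m, i.e. 0.6 N at 60 from the axis), and stays where it is left
- pointer_tip (a point): the pointer's tip, 80 from the axis, 10.5 above the case's top face
- clip: the aluminium clip on the dial's rim that marks the wanted time: a little block 16 (radial) x 14 wide x 8 high on the case's top face, between 90 and 106 from the axis. Origin on the dial's axis at the top face, x points from the axis to the clip. Stiff to turn; it must stay where it is
- clip_mark (a point): the point in front of the middle of the clip where the pointer's tip must stand: 80 from the axis, 10.5 above the case's top face
- start (a joint): travel of the start key, in m: 0 up, 0.006 fully down. A spring returns it; fully down takes about 5 N
- start_top (a point): centre of the top of the start key: the large round grey key (diameter 32) on a housing at the timer's -x, -y corner, pressed straight down
- small_key (a joint): travel of the small square key, in m: 0 up, 0.004 down; not to be pressed
- small_key_top (a point): centre of the top of the small square grey key (14 x 14, 8 high), 70 mm from the start key towards the timer's +x
- film_can: a white film can with a black lid (diameter 34, height 53) standing on the timer's case beside the two keys, at the case's far end; leave it standing. Origin: centre of the underside
- film_can2: a second such film can, standing on the table in front of the timer. Origin: centre of the underside
- focus_finder: a grain focuser standing on the table beside the timer: 60 x 60 foot, 90 tall. Origin: centre of the underside
- tongs: steel print tongs lying beyond the timer, 215 long, 12 high. Origin: centre of the underside
- beaker: a white plastic beaker, diameter 80, height 100, on the table. Origin: centre of the underside
- bottle: an amber bottle, diameter 72, height 190, on the table. Origin: centre of the underside
- loupe: a black loupe, diameter 52, height 45, on the table. Origin: centre of the underside

How it is judged:
By the outcome, as a careful person would: the job done as asked, in the order asked, and still so for the second after the job is handed in, with the robot touching nothing.
It also fails if it takes over 56 s, if anything falls off the work surface, if the arm or the gripper's body presses on something with over 40 N, if the wrist force passes 120 N, or if a joint passes its speed limit or range.

## Working session

There is one attempt and no reset: what is moved stays moved. The work goes in short steps, Python scripts to look and compute and a tool call to move; the robot and the scene stay as the last step left them, time stands still between calls to the robot, and variables do not carry over. Pictures are saved under pics/ and viewed, about 8 in all and at most 12, crops included, and the job is handed in when it is done.

Besides the shell and the picture viewer there is one more tool, called after "Call:" as name([rows], argument=value, ...), one row to a line, values as JSON. arm_command: Moves the arm, as the interface text tells. Scaled input: -1 to 1 covers 0.1 m each way for a shift and pi rad each way for a turn. Its arguments: {"type":"object","properties":{"targets":{"type":"array"},"force":{"type":"number"}},"required":["targets"]}

```bash
mkdir -p pics; python3 - <<'E'
from station import bot
import cv2,numpy as np
for n in("top","scene"):
    p,d=bot.camera(n); cv2.imwrite(f"pics/{n}0.png",p[:,:,::-1]); np.save(f"{n}0.npy",d); np.save(f"{n}0p.npy",p)
    c=bot.calibration(n); print(n,{k:np.round(v,3).tolist() for k,v in c.items() if hasattr(v,'shape') or isinstance(v,list)}, [k for k in c])
o=bot.get_obs(); print(o)
E
```

```text
top {'intrinsics': [[550.319, 0.0, 323.259], [0.0, 550.319, 244.579], [0.0, 0.0, 1.0]], 'camera_from_world': [[-0.01, -1.0, 0.007, -54.011], [0.984, -0.009, 0.18, -517.492], [-0.18, 0.009, 0.984, -1159.356], [0.0, 0.0, 0.0, 1.0]]} ['intrinsics', 'camera_from_world']
scene {'intrinsics': [[592.041, 0.0, 320.622], [0.0, 592.041, 234.909], [0.0, 0.0, 1.0]], 'camera_from_world': [[0.369, 0.929, 0.006, -146.517], [-0.68, 0.265, 0.684, 316.423], [0.634, -0.256, 0.729, -1804.302], [0.0, 0.0, 0.0, 1.0]]} ['intrinsics', 'camera_from_world']
{'time': 0.1, 'q': array([ 1.24080674,  0.41182684, -0.01272482,  1.59696489,  0.00559762,
        1.13431467, -0.08219012]), 'joint_velocities': array([ 0.00070941, -0.00243502,  0.00070193, -0.00175924,  0.00042151,
       -0.00229071, -0.0010024 ]), 'joint_efforts': array([ 2.27745499e-03, -6.01827693e+01,  6.83858078e-01, -3.00089192e+01,
        1.39649762e-02,  6.34312615e-03, -5.31571766e-05]), 'tool_pos': array([ 161.60900926, -603.27369773,  230.53092416]), 'tool_rot': array([[ 9.65916731e-01,  2.58852550e-01, -4.75781973e-04],
       [ 2.58852969e-01, -9.65915722e-01,  1.39951599e-03],
       [-9.72970050e-05, -1.47497348e-03, -9.99998907e-01]]), 'force': array([-0.07543392, -0.03498902,  0.34711418]), 'moment': array([-0.00646457,  0.0369213 ,  0.054346  ]), 'gripper_width': 85.68108816478824}
```

View pics/top0.png

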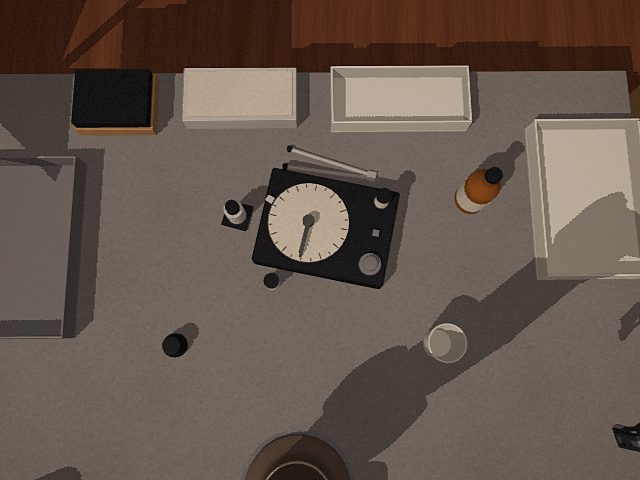

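View pics/scene0.png

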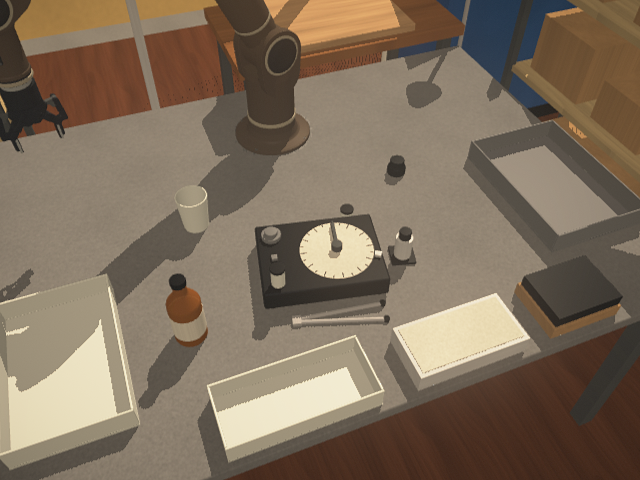

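```bash
cat > h.py <<'E'
import numpy as np,cv2
def ray(c,uv,fish=False):
    K=np.array(c["intrinsics"]);T=np.array(c["camera_from_world"])
    x=(uv[0]-K[0,2])/K[0,0];y=(uv[1]-K[1,2])/K[1,1]
    if fish:
        r=np.hypot(x,y); s=np.sin(r)/r if r>1e-9 else 1; d=np.array([x*s,-y*s,-np.cos(r)])
    else: d=np.array([x,-y,-1.])
    R=T[:3,:3]; return -R.T@T[:3,3],R.T@d
def onz(c,uv,z,fish=False):
    o,d=ray(c,uv,fish); return (o+d*(z-o[2])/d[2])
def proj(c,P,fish=False):
    K=np.array(c["intrinsics"]);T=np.array(c["camera_from_world"])
    p=T[:3,:3]@P+T[:3,3]; p=np.array([p[0],-p[1],-p[2]])
    if fish:
        h=np.hypot(p[0],p[1]); t=np.arctan2(h,p[2]); q=p[:2]/h*t
    else: q=p[:2]/p[2]
    return K[0,0]*q[0]+K[0,2],K[1,1]*q[1]+K[1,2]
def meet(*rs):
    A=0;b=0
    for o,d in rs:
        d=d/np.linalg.norm(d);M=np.eye(3)-np.outer(d,d);A=A+M;b=b+M@o
    return np.linalg.solve(A,b)
E
python3 - <<'E'
from station import bot
from h import *
ct,cs=bot.calibration("top"),bot.calibration("scene")
def dial(n):
    p=np.load(n+"0p.npy").astype(int); m=(p.min(2)>120).astype(np.uint8)
    m=cv2.morphologyEx(m,cv2.MORPH_CLOSE,np.ones((3,3)))
    cs_,_=cv2.findContours(m,cv2.RETR_EXTERNAL,cv2.CHAIN_APPROX_NONE)
    t=(308,222) if n=="top" else (337,250)
    c=[c for c in cs_ if cv2.pointPolygonTest(c,t,False)>=0 and len(c)>50][0]
    return cv2.fitEllipse(cv2.convexHull(c))
et,es=dial("top"),dial("scene"); print(et,es)
print("dial 3d",meet(ray(ct,et[0]),ray(cs,es[0])), onz(ct,et[0],60),onz(cs,es[0],60))
print("start",onz(ct,(370,264),75),onz(cs,(271,235),75),meet(ray(ct,(370,264)),ray(cs,(271,235))))
print("small",onz(ct,(376,233),68),"clip",onz(ct,(269,199),68),"tip",onz(ct,(302,258),75),"hub",onz(ct,(308,219),82), "can",onz(ct,(382,198),113))
E
```

```text
Traceback (most recent call last):
IndexError: list index out of range
```

```bash
python3 - <<'E'
from station import bot
from h import *
ct,cs=bot.calibration("top"),bot.calibration("scene")
def dial(n):
    p=np.load(n+"0p.npy").astype(int); print(p[200,300] if n=="top" else p[262,325])
    m=(p.min(2)>95).astype(np.uint8)
    x0,x1,y0,y1=(264,352,180,265) if n=="top" else (296,374,218,282)
    k=np.zeros_like(m);k[y0:y1,x0:x1]=m[y0:y1,x0:x1]
    k=cv2.morphologyEx(k,cv2.MORPH_OPEN,np.ones((3,3)))
    l=cv2.connectedComponentsWithStats(k)
    i=1+np.argmax(l[2][1:,4]); 
    return cv2.fitEllipse(cv2.convexHull(np.argwhere(l[1]==i)[:,::-1].astype(np.int32)))
et,es=dial("top"),dial("scene"); print(et,es)
print("dial 3d",meet(ray(ct,et[0]),ray(cs,es[0])), onz(ct,et[0],60),onz(cs,es[0],60))
print("start",onz(ct,(370,264),75),onz(cs,(271,235),75),meet(ray(ct,(370,264)),ray(cs,(271,235))))
print("small",onz(ct,(376,233),68),"clip",onz(ct,(269,199),68),"tip",onz(ct,(302,258),75),"hub",onz(ct,(308,219),82), "can",onz(ct,(382,198),113))
E
```

```text
[182 163 143]
[235 220 182]
((308.0762023925781, 222.11572265625), (78.44186401367188, 80.12525177001953), 85.44308471679688) ((336.33636474609375, 250.16067504882812), (56.38421630859375, 74.93570709228516), 92.41971588134766)
dial 3d [565.34376641 -26.53873503  56.77010493] [564.80058655 -26.07603004  60.        ] [567.83325878 -28.26508627  60.        ]
start [ 468.97729765 -157.68793157   75.        ] [ 479.14198086 -159.62799627   75.        ] [ 470.51336481 -157.9611751    65.76525876]
small [ 537.63012276 -173.05545268   68.        ] clip [615.46497278  58.90247779  68.        ] tip [483.19259509 -13.02002985  75.        ] hub [566.68125591 -26.36459928  82.        ] can [ 603.51844581 -182.93512466  113.        ]
```

```bash
python3 - <<'E'
from station import bot
from h import *
c=bot.calibration("wrist");o=bot.get_obs();T=np.array(c["camera_from_world"]);R=T[:3,:3]
Rt=o["tool_rot"];print(c["intrinsics"]);print("cam in tool",Rt.T@(-R.T@T[:3,3]-o["tool_pos"]),"\n",np.round(Rt.T@R.T,2))
for P in([500,-90,250],): print(np.round(Rt.T@(np.array(P)-o["tool_pos"])/100,3))
E
```

```text
[[371.64829954   0.         315.19846888]
 [  0.         371.64829954 237.00841105]
 [  0.           0.           1.        ]]
cam in tool [  68.46548099    0.53369277 -142.54933388] 
 [[ 0.    0.96  0.27]
 [ 1.   -0.   -0.  ]
 [-0.    0.27 -0.96]]
[ 4.597 -4.082 -0.189]
```

Call:
arm_command([
  [[0.383,-0.34,-0.016],[0,0,0],0],
  [[0.383,-0.34,-0.016],[0,0,0],0],
  [[0.383,-0.34,-0.016],[0,0,0],0],
  [[0.383,-0.34,-0.016],[0,0,0],0],
  [[0.383,-0.34,-0.016],[0,0,0],0],
  [[0.383,-0.34,-0.016],[0,0,0],0],
  [[0.383,-0.34,-0.016],[0,0,0],0],
  [[0.383,-0.34,-0.016],[0,0,0],0],
  [[0.383,-0.34,-0.016],[0,0,0],0],
  [[0.383,-0.34,-0.016],[0,0,0],0],
  [[0.383,-0.34,-0.016],[0,0,0],0],
  [[0.383,-0.34,-0.016],[0,0,0],0],
  [[0,0,0],[0,0,-0.0524],0],
  [[0,0,0],[0,0,-0.0524],0],
  [[0,0,0],[0,0,-0.0524],0],
  [[0,0,0],[0,0,-0.0524],0],
  [[0,0,0],[0,0,-0.0524],0],
  [[0,0,0],[0,0,-0.0524],0],
  [[0,0,0],[0,0,-0.0524],0],
  [[0,0,0],[0,0,0],0],
])

```text
time: 2.6
tool_pos: [499.8, -90.8, 250.2]
tool_rot: [[0.157, 0.988, -0.001], [0.988, -0.157, 0.0], [0.0, -0.001, -1.0]]
force: [-0.1, -0.6, 0.1]
gripper_width: 0.0
```

```bash
python3 - <<'E'
from station import bot
from h import *
c=bot.calibration("wrist");o=bot.get_obs();p,d=bot.camera("wrist");np.savez("w1.npz",p=p,d=d,K=c["intrinsics"],T=c["camera_from_world"])
cv2.imwrite("pics/w1.png",p[:,:,::-1]);print(o["time"],o["tool_pos"],o["tool_rot"],o["gripper_width"],o["force"])
for P in([565,-27,60],[469,-158,75]): print(proj(c,np.array(P),True))
E
```

```text
2.6 [499.84435758 -90.75759087 250.17323341] [[ 1.57251691e-01  9.87558349e-01 -6.42526087e-04]
 [ 9.87558547e-01 -1.57251559e-01  2.50353326e-04]
 [ 1.46200289e-04 -6.73900613e-04 -9.99999762e-01]] 0.00418936811892069 [-0.14605189 -0.61677837  0.05712682]
(np.float64(376.31791828354443), np.float64(130.2013921370903))
(np.float64(293.83204847469995), np.float64(288.38880659186145))
```

View pics/w1.png

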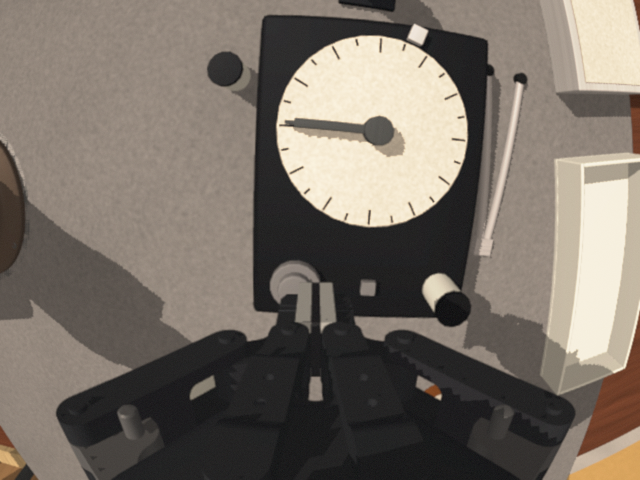

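```bash
cat >> h.py <<'E'
def load(f):
    z=np.load(f); return z["p"],z["d"],dict(intrinsics=z["K"],camera_from_world=z["T"])
def circ(P):
    A=np.c_[2*P,np.ones(len(P))];s=np.linalg.lstsq(A,(P**2).sum(1),rcond=None)[0];return s[:2],np.sqrt(s[2]+s[:2]@s[:2])
def blobs(p,x0,x1,y0,y1,thr):
    m=np.zeros(p.shape[:2],np.uint8);m[y0:y1,x0:x1]=(p[y0:y1,x0:x1].min(2)>thr)
    n,l,s,ce=cv2.connectedComponentsWithStats(m);o=np.argsort(-s[1:,4])+1
    return [(l==i) for i in o],[s[i,4] for i in o],[ce[i] for i in o]
E
python3 - <<'E'
from station import bot
from h import *
p,d,c=load("w1.npz")
ms,a,ce=blobs(p,262,490,28,232,110);print(a[:4],ce[:4])
h=cv2.convexHull(np.argwhere(ms[0])[:,::-1].astype(np.int32))[:,0]
P=np.array([onz(c,u,60,True)[:2] for u in h]);C,r=circ(P);print("dial",C,r)
e=cv2.fitEllipse(h);ct=bot.calibration("top");print("dial centre 2 views",meet(ray(ct,(308.08,222.1)),ray(c,proj(c,np.array([*C,60]),True),True)))
ms,a,ce=blobs(p,406,432,20,48,110);i=np.argmax(a);print("clip px",a[:3],ce[:3])
k=onz(c,ce[0],67,True);print("clip",k,np.degrees(np.arctan2(*(k[:2]-C)[::-1])),np.hypot(*(k[:2]-C)))
# pointer: dark pixels inside dial, left of hub, annulus by radius at z=77
Q=[];
for v in range(100,160):
  for u in range(270,380):
    if p[v,u].max()<85:
      w=onz(c,(u,v),77,True)[:2]-C
      if 20<np.hypot(*w)<82: Q.append([*w,u,v])
Q=np.array(Q); ang=np.degrees(np.arctan2(Q[:,1],Q[:,0]));R=np.hypot(Q[:,0],Q[:,1])
for lo in range(20,80,10):
    s=(R>=lo)&(R<lo+10)&(np.abs((ang-171+180)%360-180)<14);print(lo,s.sum(),np.median(ang[s]%360),(Q[s][:,:2]+C).mean(0))
for n,u in dict(hub=(378,131),tip=(287,124),small=(368,285),start=(295,283)).items(): print(n,onz(c,u,dict(hub=82,tip=75,small=68,start=75)[n],True), d[u[1],u[0]])
E
```

```text
[np.int32(27085), np.int32(506), np.int32(325), np.int32(252)] [array([372.54997231, 130.85442127]), array([486.51383399, 168.2826087 ]), array([474.02153846,  33.20615385]), array([417.48015873,  34.92460317])]
dial [564.1599557  -27.18153949] 88.41665763527742
dial centre 2 views [561.5147079  -26.68677436  75.39081039]
clip px [np.int32(282), np.int32(38)] [array([417.32978723,  33.96453901]), array([410.        ,  45.60526316])]
clip [614.83454128  56.57031897  67.        ] 58.82370245873139 97.88915883989193
20 0 nan [nan nan]
30 2 170.49911346093094 [526.3717451  -20.85744716]
40 1 169.63553955332205 [517.79423003 -18.70156164]
50 1 169.06323833681483 [507.17089219 -16.16925013]
60 1 168.537657146542 [499.03614529 -13.97651831]
70 11 168.01908671587947 [491.9232196  -11.59776938]
hub [562.70286927 -27.59466386  82.        ] 298.56616
tip [488.40771434 -10.38482177  75.        ] 316.35458
small [ 538.4834495  -168.83164846   68.        ] 350.40872
start [ 471.03589613 -152.78110371   75.        ] 336.0533
  return _methods._mean(a, axis=axis, dtype=dtype,
  ret = ret.dtype.type(ret / rcount)
<stdin>:19: RuntimeWarning: Mean of empty slice.
  ret = um.true_divide(
```

Call:
arm_command([
  [[0,0,0],[0,0,0.019],0],
  [[0.128,-0.015,0.3],[0,0,0],0],
  [[0.128,-0.015,0.3],[0,0,0],0],
  [[0.128,-0.015,0.3],[0,0,0],0],
  [[0.128,-0.015,0.3],[0,0,0],0],
  [[0,0,0.155],[0,0,0],0],
  [[0,0,0.155],[0,0,0],0],
  [[0,0,0.155],[0,0,0],0],
  [[0,0,0.155],[0,0,0],0],
  [[0,0,0],[0,0,0],0],
  [[0,0,0],[0,0,0],0],
])

```text
time: 4.03
tool_pos: [505.5, -39.4, 68.8]
tool_rot: [[0.215, 0.977, 0.0], [0.977, -0.215, 0.0], [0.0, 0.0, -1.0]]
force: [-0.6, -0.4, 0.1]
gripper_width: 0.2
```

```bash
python3 - <<'E'
from station import bot
from h import *
c=bot.calibration("wrist");o=bot.get_obs();p,d=bot.camera("wrist");np.savez("w2.npz",p=p,d=d,K=c["intrinsics"],T=c["camera_from_world"])
cv2.imwrite("pics/w2.png",p[:,:,::-1]);print(o["time"],o["tool_pos"],o["tool_rot"],o["force"])
R=o["tool_rot"];C=R.T@(np.array([564,-27.3,68])-o["tool_pos"]);print("centre in tool",C)
for t in(5,):
    a=np.radians(t);Rz=np.array([[np.cos(a),-np.sin(a),0],[np.sin(a),np.cos(a),0],[0,0,1]]);print("row shift",(C-Rz@C)/100)
E
```

```text
4.025 [505.51744993 -39.36171029  68.76908557] [[ 2.14830295e-01  9.76651282e-01  4.66897510e-04]
 [ 9.76651385e-01 -2.14830330e-01  2.66668321e-05]
 [ 1.26347942e-04  4.50267257e-04 -9.99999891e-01]] [-0.59067446 -0.36114137  0.06749614]
centre in tool [24.34381237 54.52548999  0.79671249]
row shift [ 0.04844845 -0.01914217  0.        ]
```

View pics/w2.png

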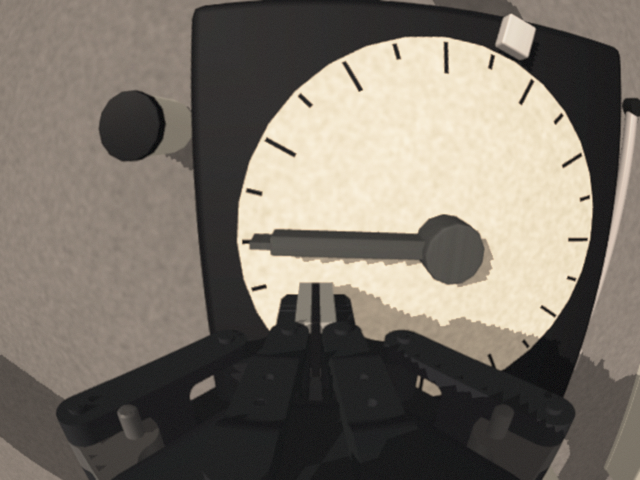

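Call:
arm_command([
  [[0.045,0,0],[0,0,0],0],
  [[0.045,0,0],[0,0,0],0],
  [[0.0481,-0.0113,0],[0,0,0.02778],0],
  [[0.0481,-0.0113,0],[0,0,0.02778],0],
  [[0.0481,-0.0113,0],[0,0,0.02778],0],
  [[0.0481,-0.0113,0],[0,0,0.02778],0],
  [[0.0481,-0.0113,0],[0,0,0.02778],0],
  [[0.0481,-0.0113,0],[0,0,0.02778],0],
  [[0.0481,-0.0113,0],[0,0,0.02778],0],
  [[0.0481,-0.0113,0],[0,0,0.02778],0],
  [[0.0481,-0.0113,0],[0,0,0.02778],0],
  [[0.0481,-0.0113,0],[0,0,0.02778],0],
  [[0.0481,-0.0113,0],[0,0,0.02778],0],
  [[0.0481,-0.0113,0],[0,0,0.02778],0],
  [[0.0481,-0.0113,0],[0,0,0.02778],0],
  [[0.0481,-0.0113,0],[0,0,0.02778],0],
  [[0.0481,-0.0113,0],[0,0,0.02778],0],
  [[0.0481,-0.0113,0],[0,0,0.02778],0],
  [[0.0481,-0.0113,0],[0,0,0.02778],0],
  [[0,0,0],[0,0,0],0],
])

```text
time: 6.58
tool_pos: [555.8, 29.4, 68.6]
tool_rot: [[0.992, -0.128, 0.0], [-0.128, -0.992, 0.0], [0.0, -0.0, -1.0]]
force: [0.2, -0.3, 0.6]
gripper_width: 0.0
```

```bash
python3 - <<'E'
from station import bot
from h import *
c=bot.calibration("wrist");o=bot.get_obs();p,d=bot.camera("wrist");np.savez("w3.npz",p=p,d=d,K=c["intrinsics"],T=c["camera_from_world"])
cv2.imwrite("pics/w3.png",p[:,:,::-1]);print(o["time"],o["tool_pos"],np.degrees(np.arctan2(o["tool_rot"][1,0],o["tool_rot"][0,0])),o["force"])
print(proj(c,np.array([564,-27.3,82]),True))
R=o["tool_rot"];C=R.T@(np.array([564,-27.3,68])-o["tool_pos"]);print("centre in tool",C)
E
```

```text
6.575 [555.76051417  29.39411656  68.59966053] -7.327694991281708 [ 0.23895962 -0.28116574  0.6244198 ]
(np.float64(453.61704454564995), np.float64(278.4227661636687))
centre in tool [15.40295009 55.18027788  0.59802448]
```

View pics/w3.png

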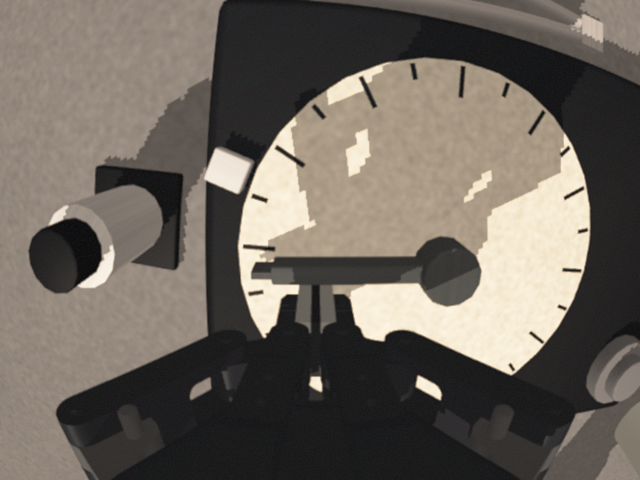

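```bash
python3 - <<'E'
from h import *
p,d,c=load("w3.npz")
ms,a,ce=blobs(p,205,256,143,196,115);print(a[:3],ce[:3])
hub=onz(c,(449,265),82,True)[:2]; 
C=np.array([564,-27.3])
an=lambda P,C:(np.degrees(np.arctan2(*(P[:2]-C)[::-1])),np.hypot(*(P[:2]-C)))
k=onz(c,(228,168),68,True);k2=onz(c,ce[0],66,True)
print("hub",hub,"clip",an(k,C),an(k2,C),an(k2,hub))
for col in(280,320,360,400):
    g=p[235:300,col].max(1).astype(int);print(col,g[10:60:2])
big=cv2.resize(p[130:300,200:490,::-1],None,fx=2.7,fy=2.7,interpolation=cv2.INTER_CUBIC);cv2.imwrite("pics/w3c.png",np.clip(big*1.5,0,255))
E
```

```text
[np.int32(1409), np.int32(106)] [array([227.17246274, 170.24201561]), array([252.38679245, 186.90566038])]
hub [569.97061418 -25.34580859] clip (np.float64(57.885443585721), np.float64(97.64196555395766)) (np.float64(58.65755225624447), np.float64(97.97754314940185)) (np.float64(61.16586111376304), np.float64(93.2922774382422))
280 [173 174 172 173 173 170  84  48  49  46  49  70  95  98 100 102  99 100
 103 109 243 250 249 249 249]
320 [175 174 178 179 177 170  86  47  50  48  50  55  55  60  63  58  58  59
  57  57  83  92  94  90  93]
360 [175 174 172 172 172 166  83  45  49  50  51  54  56  58  58  60  58  57
  56  65 161 236 250 250 250]
400 [176 177 179 180 182 170  68  45  47  49  49  58  60  61  58  64  66  71
  90 172 246 247 247 247 248][ WARN:0@0.140] global loadsave.cpp:1063 imwrite_ Unsupported depth image for selected encoder is fallbacked to CV_8U.
```

View pics/w3c.png

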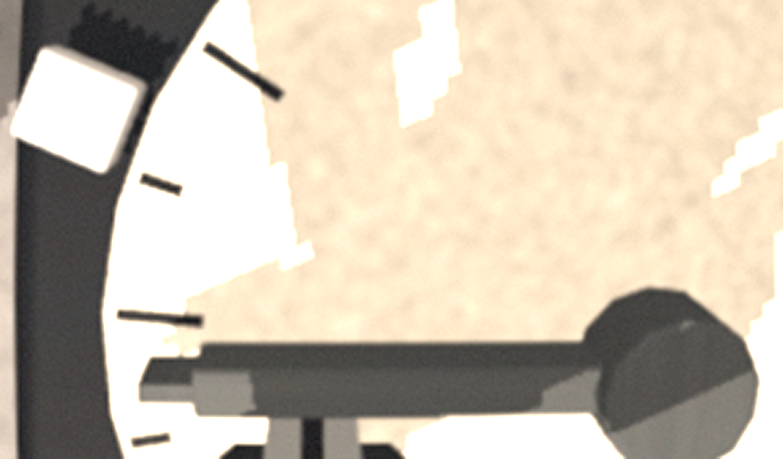

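```bash
python3 - <<'E'
from h import *
p,d,c=load("w3.npz")
print("hub",onz(c,(450.7,272.6),82,True))
def edge(cols,lo,hi,t):
    P=[]
    for u in cols:
        g=p[lo:hi,u].max(1).astype(float);i=np.argmax(g>t);P.append((u,lo+i-1+(t-g[i-1])/(g[i]-g[i-1])))
    return P
for n,E,z in(("top far edge",edge(range(305,400,5),262,275,53),77),("near",edge(range(345,385,5),275,292,120),77)):
    W=np.array([onz(c,u,z,True)[:2] for u in E]);v=np.linalg.svd(W-W.mean(0))[2][0];print(n,np.degrees(np.arctan2(v[1],v[0]))%180,"dist from axis",np.cross(np.r_[v,0],np.r_[W.mean(0)-[564,-27.3],0])[2],E[0],E[-1])
E
```

```text
hub [566.67641644 -26.0499114   82.        ]
top far edge 82.66783639969431 dist from axis 3.721171967588628 (305, np.float64(266.57142857142856)) (395, np.float64(266.0))
near 85.18517383196205 dist from axis -2.0355491389716356 (345, np.float64(284.35185185185185)) (380, np.float64(282.9107142857143))
```

Call:
arm_command([
  [[0.0456,-0.0107,0],[0,0,0.02611],0],
  [[0.0456,-0.0107,0],[0,0,0.02611],0],
  [[0.0456,-0.0107,0],[0,0,0.02611],0],
  [[0.0456,-0.0107,0],[0,0,0.02611],0],
  [[0.0456,-0.0107,0],[0,0,0.02611],0],
  [[0,0,0],[0,0,0],0],
  [[0,0,0],[0,0,0],0],
  [[-0.07,0,0],[0,0,0],0],
  [[-0.08,0,0],[0,0,0],0],
  [[0,0,0],[0,0,0],0],
])

```text
time: 7.88
tool_pos: [565.0, 35.6, 68.5]
tool_rot: [[0.859, -0.512, -0.001], [-0.512, -0.859, 0.0], [-0.001, 0.0, -1.0]]
force: [0.2, -0.7, -0.3]
gripper_width: 0.1
```

```bash
python3 - <<'E'
from station import bot
from h import *
c=bot.calibration("wrist");o=bot.get_obs();p,d=bot.camera("wrist");np.savez("w4.npz",p=p,d=d,K=c["intrinsics"],T=c["camera_from_world"])
print(o["time"],o["tool_pos"],np.degrees(np.arctan2(o["tool_rot"][1,0],o["tool_rot"][0,0])),o["force"])
R=o["tool_rot"];C=R.T@(np.array([564.3,-27.3,68])-o["tool_pos"]);print("centre in tool",C)
a=np.radians(58.8);u=np.array([np.cos(a),np.sin(a)]);X=np.array([564.3,-27.3])
q=p[:,:,::-1].copy()
for r,z in((80,77),(98,68)): 
    uv=proj(c,np.array([*(X+r*u),z]),True);print(r,uv);
cv2.imwrite("pics/w4.png",cv2.resize(np.clip(q[130:330,180:480]*1.4,0,255).astype(np.uint8),None,fx=2.6,fy=2.6,interpolation=cv2.INTER_CUBIC))
E
```

```text
7.875 [565.01332733  35.64093548  68.52250058] -30.827625579229604 [ 0.15329086 -0.6873907  -0.26285826]
centre in tool [31.64226104 54.41369465  0.51024719]
80 (np.float64(245.66650589147218), np.float64(234.44712875210263))
98 (np.float64(206.87516154229547), np.float64(228.31594257621322))
```

View pics/w4.png

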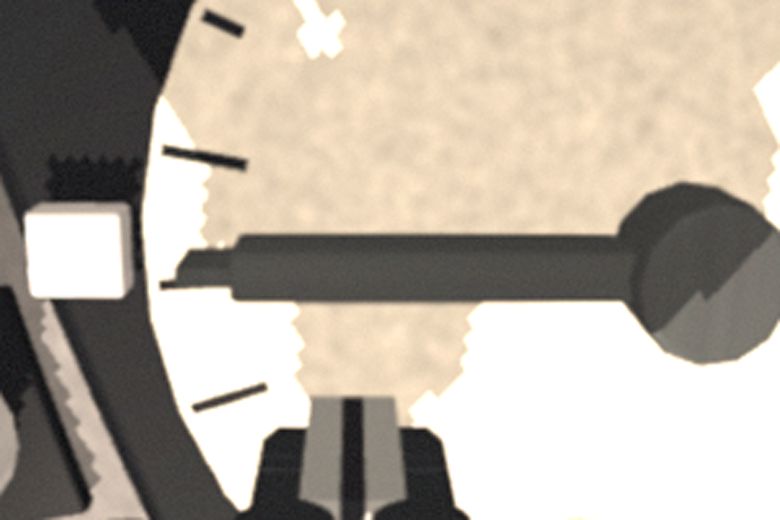

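```bash
python3 - <<'E'
from h import *
p,d,c=load("w4.npz");X=np.array([564.3,-27.3])
ms,a,ce=blobs(p,185,233,195,250,130);m=ms[0].astype(np.uint8);print(a[:2],ce[0],cv2.boundingRect(m))
g=p[:,:,:].max(2).astype(int)
for u in(200,210,220):print(u,g[204:250:1,u])
def edge(cols,lo,hi,t,rev=False):
    P=[]
    for u in cols:
        q=g[lo:hi,u].astype(float);i=np.argmax(q>t) if not rev else np.argmax(q<t);P.append((u,lo+i-1+(t-q[i-1])/(q[i]-q[i-1])))
    return P
print(300,g[215:252,300]);print(250,g[215:252,250],g[215:252,256])
for n,E in(("near",edge(range(280,410,5),236,256,100)),):
    W=np.array([onz(c,u,77,True)[:2] for u in E]);v=np.linalg.svd(W-W.mean(0))[2][0];print(n,np.degrees(np.arctan2(v[1],v[0]))%180,np.cross(np.r_[v,0],np.r_[W.mean(0)-X,0])[2],E[0],E[-1])
an=lambda P:(np.degrees(np.arctan2(*(P[:2]-X)[::-1])),np.hypot(*(P[:2]-X)))
print("tip",an(onz(c,(248.5,235.8),77,True)),"clip",an(onz(c,(208.8,227.7),68,True)))
E
```

```text
[np.int32(1178)] [208.23599321 227.6663837 ] (190, 212, 38, 33)
200 [ 23  23  26  51 104 124 130 142 176 218 235 237 234 236 236 237 238 238
 237 237 238 239 238 239 239 240 240 241 242 242 242 243 244 243 243 243
 243 243 246 242 142  43  51  76  95 106]
210 [ 21  22  21  59 111 130 132 145 179 219 234 236 235 236 236 237 238 238
 237 237 237 239 239 239 239 240 240 241 241 242 243 243 244 243 243 242
 243 243 245 238 147  56  41  46  48  46]
220 [ 22  22  19  48  98 120 130 145 178 220 233 235 235 235 235 237 237 238
 237 238 237 238 238 239 239 240 239 241 242 242 243 242 243 243 244 243
 243 243 245 240 157  64  42  46  43  44]
300 [174 171 169 166 137  77  48  47  48  50  48  52  56  59  60  60  57  59
  59  61  59  60  61  59  59  57  57  58  58  57  73 122 160 178 178 175
 174]
250 [247 247 247 248 248 248 248 248 248 246 244 238 222 179 119  70  47  46
  52  55  57  60  58  57  59  87 177 247 250 248 248 248 247 247 245 245
 245] [246 243 229 208 220 239 243 246 245 227 153  73  43  46  49  48  47  48
  55  57  57  57  58  54  60 112 192 243 245 244 245 245 244 244 243 242
 242]
near 59.42951902174518 -3.536661089810849 (280, np.float64(245.0344827586207)) (405, np.float64(244.87037037037038))
tip (np.float64(59.18023620047717), np.float64(78.92691149709135)) clip (np.float64(58.64506375477813), np.float64(97.150208145605))
```

Call:
arm_command([
  [[0.06,0,0],[0,0,0.0037],0],
  [[0.06,0,0],[0,0,0],0],
  [[0.025,0,0],[0,0,0],0],
  [[0.012,0,0],[0,0,0],0],
  [[0,0,0],[0,0,0],0],
  [[0,0,0],[0,0,0],0],
  [[0,0,0],[0,0,0],0],
])

```text
time: 8.8
tool_pos: [579.2, 26.9, 68.5]
tool_rot: [[0.852, -0.523, 0.0], [-0.523, -0.852, -0.0], [0.0, -0.0, -1.0]]
force: [0.7, -0.2, 0.3]
gripper_width: -0.2
```

Call:
arm_command([
  [[-0.07,0,0],[0,0,0],0],
  [[-0.08,0,0],[0,0,0],0],
  [[0,0,0],[0,0,0],0],
  [[0,0,0],[0,0,0],0],
])

```text
time: 9.3
tool_pos: [566.6, 34.8, 68.6]
tool_rot: [[0.852, -0.523, 0.0], [-0.523, -0.852, -0.0], [0.0, -0.0, -1.0]]
force: [0.4, -0.3, -0.6]
gripper_width: -0.5
```

```bash
cat > m.py <<'E'
import sys
from station import bot
from h import *
c=bot.calibration("wrist");o=bot.get_obs();p,d=bot.camera("wrist");np.savez(sys.argv[1],p=p,d=d,K=c["intrinsics"],T=c["camera_from_world"])
print(o["time"],o["tool_pos"],np.degrees(np.arctan2(o["tool_rot"][1,0],o["tool_rot"][0,0])),o["force"])
X=np.array([564.3,-27.3]);g=p.max(2).astype(float)
def edge(cols,lo,hi,t):
    P=[]
    for u in cols:
        q=g[lo:hi,u];i=np.argmax(q>t);P.append((u,lo+i-1+(t-q[i-1])/(q[i]-q[i-1])))
    return P
W=np.array([onz(c,u,77,True)[:2] for u in edge(range(280,410,5),236,256,100)]);v=np.linalg.svd(W-W.mean(0))[2][0];print("near",np.degrees(np.arctan2(v[1],v[0]))%180,np.cross(np.r_[v,0],np.r_[W.mean(0)-X,0])[2])
an=lambda P:(np.degrees(np.arctan2(*(P[:2]-X)[::-1])),np.hypot(*(P[:2]-X)))
# tip band: rows of the top face's two edges at columns near the tip; clip top face rows
for u in(250,256):
    q=g[218:256,u];print(u,q.astype(int))
ms,a,ce=blobs(p,185,233,195,250,170);print("clip",a[0],ce[0],an(onz(c,ce[0],68,True)))
cv2.imwrite("pics/"+sys.argv[1][:2]+".png",cv2.resize(np.clip(p[130:330,180:480,::-1]*1.4,0,255).astype(np.uint8),None,fx=2.6,fy=2.6,interpolation=cv2.INTER_CUBIC))
E
python3 m.py w5.npz
```

```text
9.3 [566.57813309  34.77085073  68.63118326] -31.54922098340191 [ 0.39634079 -0.26965323 -0.56555568]
near 58.76015613167155 -3.5382355359885054
250 [247 247 248 248 247 247 248 248 248 244 231 196 138  88  59  47  46  47
  54  59  59  57  57  57  58  54  49 117 226 248 249 248 248 248 246 246
 244 245]
256 [164 163 166 166 167 171 196 229 238 205 120  56  43  48  47  48  48  48
  51  58  57  56  56  54  59  91 144 189 232 244 244 244 244 244 244 243
 242 241]
clip 1085 [207.73640553 233.79631336] (np.float64(58.80492795759462), np.float64(97.47395623012308))
```

View pics/w5.png

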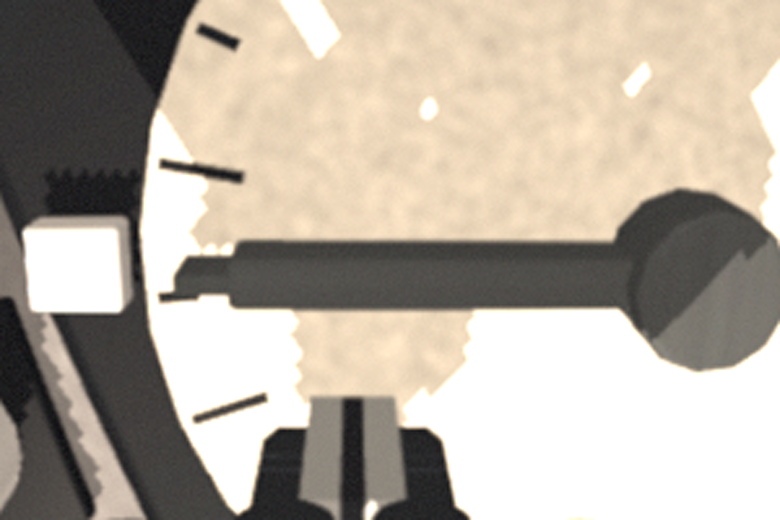

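Call:
arm_command([
  [[0,0,-0.26],[0,0,0],0],
  [[0,0,-0.52],[0,0,0],0],
  [[0,0,-0.52],[0,0,0],0],
  [[-0.106,0.426,0],[0,0,0],0],
  [[-0.106,0.426,0],[0,0,0],0],
  [[-0.106,0.426,0],[0,0,0],0],
  [[-0.106,0.426,0],[0,0,0],0],
  [[-0.106,0.426,0],[0,0,0],0],
  [[0,0,0],[0,0,0],0],
  [[0,0,0],[0,0,0],0],
])

```text
time: 10.6
tool_pos: [410.5, -118.8, 198.8]
tool_rot: [[0.852, -0.524, 0.001], [-0.524, -0.852, 0.0], [0.001, -0.001, -1.0]]
force: [-0.2, 0.3, -1.4]
gripper_width: 0.1
```

```bash
python3 - <<'E'
from station import bot
from h import *
c=bot.calibration("wrist");o=bot.get_obs();p,d=bot.camera("wrist");np.savez("w6.npz",p=p,d=d,K=c["intrinsics"],T=c["camera_from_world"])
pt,_=bot.camera("top");cv2.imwrite("pics/top6.png",pt[:,:,::-1])
cv2.imwrite("pics/w6.png",p[:,:,::-1]);print(o["time"],o["tool_pos"],o["tool_rot"][:,0],o["force"]);print(proj(c,np.array([470,-156,75]),True),proj(c,np.array([538,-171,68]),True))
E
```

```text
10.6 [ 410.49711489 -118.81706438  198.82233749] [ 0.85191385 -0.52368102  0.00099287] [-0.22202495  0.34909272 -1.36140558]
(np.float64(315.16113578368993), np.float64(133.35816971063213)) (np.float64(283.83979721405586), np.float64(46.16364382659299))
```

View pics/w6.png

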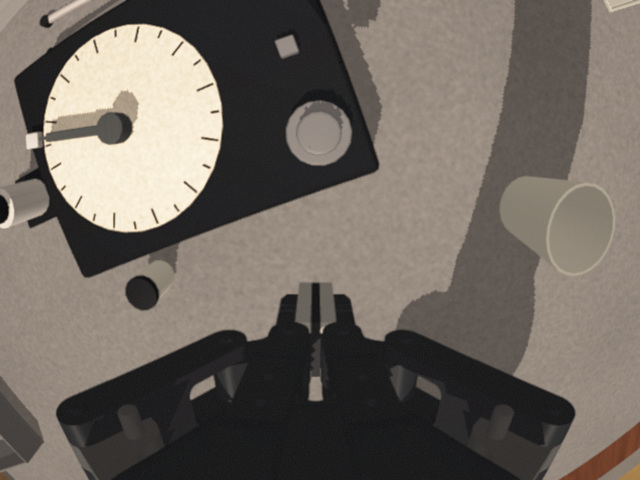

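```bash
python3 - <<'E'
from station import bot
from h import *
p,d,c=load("w6.npz");T=c["camera_from_world"]
def pt(u,v):
    o,r=ray(c,(u,v),True);z=np.median(d[v-1:v+2,u-1:u+2]);k=T[:3,:3]@r;return o+r*(z/-k[2])
for n,u in dict(key=(318,131),key2=(310,135),ring=(294,140),ring2=(320,160),case=(260,150),small=(288,46)).items():print(n,pt(*u))
m=cv2.HoughCircles(cv2.GaussianBlur(cv2.cvtColor(p,cv2.COLOR_RGB2GRAY)[85:180,270:370],(3,3),0),cv2.HOUGH_GRADIENT,1.2,3,param1=80,param2=18,minRadius=15,maxRadius=38);print((m[0][:8]+[270,85,0]) if m is not None else None)
E=lambda z:onz(c,(318,131),z,True);print(E(75),E(80),E(70)); o=bot.get_obs();print("tool delta",o["tool_rot"].T@(E(75)-o["tool_pos"]))
print("top view at 75/80",onz(bot.calibration("top"),(370,264),80))
E
```

```text
key [ 470.35248197 -158.52705711   81.39798798]
key2 [ 470.85557331 -152.35829641   81.68593316]
ring [ 473.90344043 -140.60396134   72.45183495]
ring2 [ 451.6810046  -148.86072141   71.64549886]
case [ 481.56654315 -114.04547697   59.62035129]
small [ 536.38368744 -173.59001057   68.27423482]
[[318.60000229 133.60000229  32.40000153]
 [323.40000153 133.60000229  28.07999992]
 [315.         128.80000305  27.96000099]
 [319.80000305 130.          23.88000107]
 [311.40000153 124.          30.47999954]
 [313.80000305 132.40000153  27.84000015]
 [313.80000305 138.40000153  25.44000053]
 [327.00000381 133.60000229  24.11999893]]
[ 470.39288218 -158.5963032    75.        ] [ 470.36130959 -158.54218768   80.        ] [ 470.42445476 -158.65041872   70.        ]
tool delta [ 71.89635328   3.23073206 123.60234721]
top view at 75/80 [ 468.24659122 -157.21626813   80.        ]
```

Call:
arm_command([
  [[0.238,0.009,0.2],[0,0,0],0],
  [[0.238,0.009,0.2],[0,0,0],0],
  [[0.238,0.009,0.2],[0,0,0],0],
  [[0,0,0.25],[0,0,0],0],
  [[0,0,0.25],[0,0,0],0],
  [[0,0,0],[0,0,0],0],
  [[0,0,0],[0,0,0],0],
])

```text
time: 11.58
tool_pos: [470.0, -158.4, 89.0]
tool_rot: [[0.852, -0.523, 0.0], [-0.523, -0.852, -0.0], [0.0, -0.0, -1.0]]
force: [0.6, 0.4, -0.1]
gripper_width: -0.1
```

Call:
arm_command([
  [[0,0,0.03],[0,0,0],0],
  [[0,0,0.03],[0,0,0],0],
  [[0,0,0.02],[0,0,0],0],
  [[0,0,0.02],[0,0,0],0],
  [[0,0,0.02],[0,0,0],0],
  [[0,0,0],[0,0,0],0],
  [[0,0,0],[0,0,0],0],
])

```text
time: 12.45
tool_pos: [469.6, -158.8, 76.7]
tool_rot: [[0.852, -0.524, 0.001], [-0.524, -0.852, -0.0], [0.001, -0.0, -1.0]]
force: [0.4, 1.4, 4.2]
gripper_width: 0.5
```

Call:
arm_command([
  [[0,0,0.01],[0,0,0],0],
  [[0,0,0.01],[0,0,0],0],
  [[0,0,0],[0,0,0],0],
  [[0,0,0],[0,0,0],0],
])

```text
time: 12.95
tool_pos: [469.6, -158.8, 75.8]
tool_rot: [[0.852, -0.524, 0.001], [-0.524, -0.852, -0.0], [0.001, -0.001, -1.0]]
force: [-4.3, 2.0, 20.6]
gripper_width: -0.3
```

Call:
arm_command([
  [[0,0,-0.02],[0,0,0],0],
  [[0,0,-0.08],[0,0,0],0],
  [[0,0,-0.2],[0,0,0],0],
  [[0,0,-0.5],[0,0,0],0],
  [[0,0,-0.5],[0,0,0],0],
  [[-0.35,0,0],[0,0,0],0],
  [[-0.37,0,0],[0,0,0],0],
  [[0,0,0],[0,0,0],0],
  [[0,0,0],[0,0,0],0],
])

```text
time: 14.08
tool_pos: [408.2, -121.3, 204.7]
tool_rot: [[0.852, -0.524, 0.0], [-0.524, -0.852, -0.0], [0.001, -0.0, -1.0]]
force: [-0.3, 0.6, -0.1]
gripper_width: 0.1
```

```bash
python3 - <<'E'
from station import bot
from h import *
c=bot.calibration("wrist");o=bot.get_obs();p,d=bot.camera("wrist");np.savez("w7.npz",p=p,d=d,K=c["intrinsics"],T=c["camera_from_world"])
cv2.imwrite("pics/w7.png",p[:,:,::-1]);print(o["time"],o["tool_pos"],o["force"])
def pt(p,d,c,u,v):
    T=c["camera_from_world"];o,r=ray(c,(u,v),True);z=np.median(d[v-1:v+2,u-1:u+2]);k=T[:3,:3]@r;return o+r*(z/-k[2])
for P in([470.3,-157,81],[536.4,-173.6,68]):
    u=np.round(proj(c,np.array(P),True)).astype(int);print(pt(p,d,c,*u))
for f in("w6.npz","w7.npz"):
    P,D,cc=load(f)
    ms,a,ce=blobs(P,40,225,20,250,100);h=cv2.convexHull(np.argwhere(ms[0])[:,::-1].astype(np.int32))[:,0]
    print(f,circ(np.array([onz(cc,u,60,True)[:2] for u in h])))
E
```

```text
14.075 [ 408.2083332  -121.3231863   204.68974581] [-0.27192915  0.57537416 -0.06068936]
[ 470.54521603 -156.8822839    82.04495075]
[ 536.35016096 -173.55313493   68.17530831]
w6.npz (array([564.15098188, -26.64084933]), np.float64(88.64582809665667))
w7.npz (array([564.15668442, -26.62904565]), np.float64(88.64032176119511))
```

View pics/w7.png

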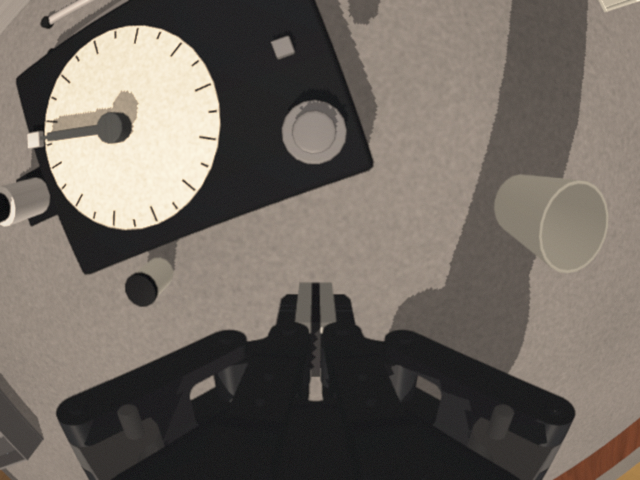

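The timer hasn't moved, the start key is back up, and the pointer (tip at about (50,135)) still stands at the clip (35,139). I'm handing the job in.

```bash
python3 -c "
from station import bot
print(bot.job_done())"
```

```text
the job is handed in; nothing more can be done
None
```

The pointer now stands at the clip, and the start key has been pressed fully down and let up. I handed the job in at about 14 s of the 56 s allowed.

- **Pointer:** I pushed it about 109° round with the shut fingertips, looked, and nudged it about 0.7° more. With the finger off it, I measured it at 58.8° and the clip at 58.8°. My readings of the clip varied between 58.6° and 58.8° across views, so the tip is within about 0.3 mm of the mark. After the key press I checked the pointer only by eye, and it was still at the clip.
- **Start key:** The finger followed it from about 81.5 mm down to 75.8 mm, where it hit its stop at 20.6 N. There was up to about 5 N of sideways force at the stop. After release, the depth reading was back at 82 mm.
- **Everything else:** The dial centre was the same before and after the press to about 0.01 mm, so the press did not move the timer. The small key's top still read 68 mm, unpressed. The film can in front of the timer, the beaker and the tongs looked unmoved in the last picture; I did not re-measure the other objects.

One early check disagreed. A two-view height for the dial, from the top and wrist cameras, gave 75 mm instead of 60. I discounted it, because the scene and top cameras gave 57 mm, the wrist depth gave 59.6 mm, and the dial's fitted radius of 88.4 mm matched the stated 88.

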